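# Index the specimen carrier and hold its clamp bolt still

### The job

Push the specimen carrier along its rail until it clicks into the station detent. Then reach down into the narrow gap behind the carrier's upright bracket, pinch the hidden hex bolt head between the fingers and stop it turning while the small motor keeps driving the nut on the other side. Finish while still holding the head still, with the carrier in its station and everything else on the bench left where it was.

Things in the scene. Friction and masses are not known exactly. Their poses are not given: they have to be found in the camera images.
- rail: Aluminium slide rail fixed on the bench; carrier runs on top of it, rail top 25 mm high. Origin: on the bench, exactly below the bolt axis when the carrier is in its station. Its y axis runs along the rail (robot's left), x away from the robot; yaw varies by 0.2 rad. Base spans x -70 to 100, y -170 to 290 mm. Dark end stop, 42 mm high, at the -y end.
- station_pin (a point): Top of the upright steel pin (8 mm thick, 48 mm high) on the rail's far edge that marks the station, at rail x 88, y 0 mm. The small pointer on the carrier's far edge stands level with it when the carrier is in the station.
- carrier (a joint): Carrier's position along the rail's +y in m: 0 in the station detent; starts at 0.09 to 0.16, to be pushed towards -y; travel ends at -0.05. Friction 1.5 N plus 12 N per m/s. A sprung ball resists with up to 14 N from 13 mm short of the station; nearer than 4 mm it snaps in and centres itself. Carrier plate: x -130 to 70, y -100 to 100 mm from the bolt, top 43 mm above the bench.
- push_face (a point): Centre of the outer (+y) face of the carrier's steel end block, 72 mm above the bench, 100 mm along the rail's y from the bolt axis: push here towards the rail's -y. The block is 60 mm wide along x, 12 mm thick, and stands from 43 to 95 mm above the bench. Rides with the carrier.
- bracket_top (a point): Middle of the top edge of the upright beige sheet-metal bracket on the carrier, 112 mm above the bench. Plate 8 mm thick (x), 70 mm wide (y). Its back face is 21 mm before the bolt origin. Behind it (+x) is the gap, 42 mm wide up to the specimen holder, open at both ends in y (to the end block, 88 mm away) and down to the carrier plate at 43 mm.
- holder_top (a point): Top of the black specimen disc (30 mm across) on the dark specimen holder that closes the gap on the far side, 73 mm above the bench, 43 mm beyond the bolt origin. Holder block: 44 mm in x, 60 mm in y, its top 67 mm above the bench.
- motor_end (a point): Robot-side end, on the axis, of the black motor on the carrier before the bracket: a cylinder 42 mm thick and 70 mm long along x, top 101 mm above the bench. It drives the nut all the time.
- bolt: The bolt through the bracket: hex head behind it, nut (20 mm across flats) on the robot's side. Origin: on the bolt's axis, 80 mm above the bench, 21 mm behind the bracket's back face. Its x axis is the bolt's axis, level and parallel to the rail's x. It rides with the carrier and turns about x.
- bolt_head (a point): Centre of the steel hex head, 80 mm above the bench, 19 mm behind the bracket. 22 mm across flats, 25 mm across corners, 14 mm thick along x; a sleeve 16 mm thick parts it from the bracket. Grip it from above, fingers closing along the rail's y, pads centred on this point. There is room for fingers 57 mm to either side.
- bolt_turn (a joint): Angle of the bolt about its x axis, rad; at 0 and every sixth of a turn (1.047) two flats stand upright, facing +y and -y. Starts at 0 to 1.04. The motor drags it round at about +0.12 rad/s with 0.12 N m, and never stops driving; a firm grip (30 N or more) on the head, on flats or corners, stops it.
- mount_a: Mounted specimen: black disc 32 mm across, 20 mm high, bright metal disc in its top, standing just beyond the rail. Origin: centre of its underside. Leave alone.
- mount_b: A second mounted specimen, the same size and look, also just beyond the rail. Origin: centre of its underside. Leave alone.
- test_block: Bare steel disc 60 mm across, 12 mm high, lying beyond the rail. Origin: centre of its underside. Leave alone.
- screwdriver: Screwdriver lying on the bench left of the rail. Leave alone.
- spanner: Spanner lying on the bench to the right of the rail. Leave alone.
- oil: Small upright bottle, 44 mm across, 100 mm high, right of the rail. Origin: centre of its underside. Leave alone.
- mug: White mug, 76 mm across, 90 mm high, far left. Origin: centre of its underside. Leave alone.

How it is judged:
By the outcome, as a careful person would: the job done as asked, in the order asked, and still so for the second after the job is handed in, while the arm keeps its last pose, push and grip.
It also fails if it takes over 48 s, if anything falls off the work surface, if the arm or the gripper's body presses on something with over 40 N, if the wrist force passes 120 N, or if a joint passes its speed limit or range.

### The arm

A 6-joint arm with a two-finger parallel gripper is mounted at the origin on the work surface. World frame = base frame: x ahead of the robot, y to its left, z up, the work surface at z = 0. Lengths are in mm, angles in degrees, forces in N, time in s.
With the tool pointing down it reaches from about 275 to 775 mm from the base axis. Payload 14.6 kg.
Tool frame: the origin (TCP) lies at the very end of the fingers, on their centre line; the grasp point (between the pads) lies 19 mm behind it; z points along the fingers, y is the direction in which the jaws open and shut (so a half turn about z gives the same grasp; the last joint's range is limited). The gripper opens to 85 mm and grips with 20 to 120 N. Pads are 22 mm wide; open, the fingers measure 114 mm over their backs; the gripper's body (76 mm by 85 mm) begins 54 mm behind the grasp point. The pads swing forward as they close: fully open they stand 13 mm farther back than shut.
Start: joints at [63.295, 15.075, -2.767, 72.158, 0, 81.102], TCP at [160.56, 499.849, 231.278] pointing down, gripper open.
Joint ranges: [-151.79, 151.79], [-50.71, 97.33], [-67.44, 78.34], [-121.81, 120.89], [-77.56, 73.72], [-180, 180]. Speed limits (degrees/s): [108.29, 108.29, 147.25, 159.86, 180, 180].

### API

Orientations are given as [roll, pitch, yaw] about the fixed x, y, z axes, in that order (R = Rz(yaw) Ry(pitch) Rx(roll)).
In Python, from station import arm gives the robot as it stands. The module is installed in compiled form; this text tells all that it offers.
- The arm moves only by the tool play_rows, never from a script. Its argument "rows" is text: rows parted by semicolons, each of 7 numbers parted by spaces: the shift along the tool's x, y, z in mm, then the turn, a rotation vector about the tool's x, y, z in rad, then the closure, from 0 (fully open) to 1 (shut). In form: tx ty tz ax ay az hand; .... A call has 1 to 10 rows; each row is the pose to reach, as a shift and turn from the pose measured when the call began, along the tool's axes at that moment; what a row does not reach only later rows make up. A row lasts 1/12 s, in which the tool goes at most 41.7 mm and 7.16 degrees, less where a joint would pass 70% of its speed; a pose out of reach is approached as far as the arm can. A call with a gripper value outside its range is refused whole. The fingers move at their own pace and stop on an object; "squeeze" is the grip in N (left out, the last holds). Time passes only in rows, so rows that repeat a pose let the fingers close. It gives the time, the measured TCP pose, the force and the opening at its end, in the units of the state.
- arm.get_obs(): the state, without advancing time (a new reading comes with each control period).
- arm.grab_frame(name): name is "scene" or "top" or "wrist"; returns the picture (420x560x3 uint8, red, green, blue); there is no depth.
- arm.calibration(name): a dict with "fx", "fy", "cx", "cy" (pixels), "R" (3x3) and "t" (3): a world point X has camera coordinates R X + t. Camera axes: x right, y down, z forward; pixel columns grow to the right and rows downward; lengths in mm; the calibration is good to about 2 mm. A picture is of the moment at which its call begins: read the wrist's pose just before it. calibration takes no time and is no camera call; for the wrist camera it gives the pose at the moment of the call.
- arm.finish_job(): hands the job in, once; it reports no verdict.
The state is a dict: "time_s": time; "joints": joint angles; "joint_vel": joint speeds; "tau": joint torques, N m; "tcp_pos": TCP position; "tool_rot": TCP orientation; "force": force on the tool from outside, world axes, zero at the start; "ft_torque": the same for the moment, N m; "opening": finger opening in mm.
Only numpy, scipy, OpenCV 4.12 (cv2) and the standard library are available. Lean on these libraries where they do the work, as an engineer would, in place of code of your own. Each camera call takes 0.05 s, during which the arm holds its last target. There are 200 camera calls.

## Working session

There is one attempt and no reset: what is moved stays moved. The work goes in short steps, Python scripts to look and compute and a tool call to move; the robot and the scene stay as the last step left them, time stands still between calls to the robot, and variables do not carry over. Pictures are saved under pics/ and viewed, about 8 in all and at most 12, crops included, and the job is handed in when it is done.

Besides the shell and the picture viewer there is one more tool, called after "Request:" as name(argument=value, ...), one argument or row to a line, values as JSON. play_rows: Moves the arm, as the interface text tells. Its arguments: {"type":"object","properties":{"rows":{"type":"string"},"squeeze":{"type":"number"}},"required":["rows"]}

```bash
mkdir -p pics; python3 - <<'E'
from station import arm
import cv2,numpy as np
o=arm.get_obs();print(o)
for n in("scene","top"):
    im=arm.grab_frame(n);cv2.imwrite(f"pics/{n}0.png",im[:,:,::-1])
    c=arm.calibration(n);print(n,c)
E
```

```text
{'time_s': 0.0, 'joints': array([ 6.32967173e+01,  1.50981114e+01, -2.80422450e+00,  7.21603670e+01,
       -9.14870862e-04,  8.11002663e+01]), 'joint_vel': array([-0.00639425,  0.12317021, -0.04182848,  0.05208783,  0.04355156,
       -0.0138519 ]), 'tau': array([ 2.45580726e-03, -6.37619090e+01,  3.84560752e+01,  1.38868822e-02,
        1.83678651e-05,  6.74938846e-06]), 'tcp_pos': array([160.41120049, 499.58385492, 230.82869886]), 'tool_rot': array([-1.79937910e+02, -8.79664021e-03,  1.62196447e+02]), 'force': array([-0.74399605, -0.71769716, -0.28505494]), 'ft_torque': array([ 0.02021972, -0.05166965, -0.00026458]), 'opening': 85.62212366831544}
scene {'fx': 425.92750803777847, 'fy': 425.92750803777847, 'cx': 282.56783168440376, 'cy': 208.52729577089065, 'R': array([[-0.83404641,  0.55162798, -0.00855326],
       [ 0.38058024,  0.56406455, -0.73279593],
       [-0.39940615, -0.61444101, -0.68039472]]), 't': array([ 450.05653496, -143.57205694, 1463.51919589])}
top {'fx': 396.82158651704066, 'fy': 396.82158651704066, 'cx': 277.77578707885095, 'cy': 212.30258532018377, 'R': array([[-0.0191892 , -0.99966542, -0.01734417],
       [-0.98347408,  0.02199632, -0.17970778],
       [ 0.18002916,  0.01360909, -0.98356713]]), 't': array([  21.13567541,  557.63388285, 1328.20572762])}
```

View pics/top0.png

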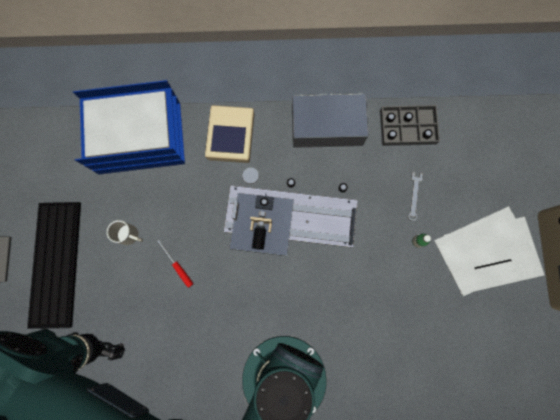

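View pics/scene0.png

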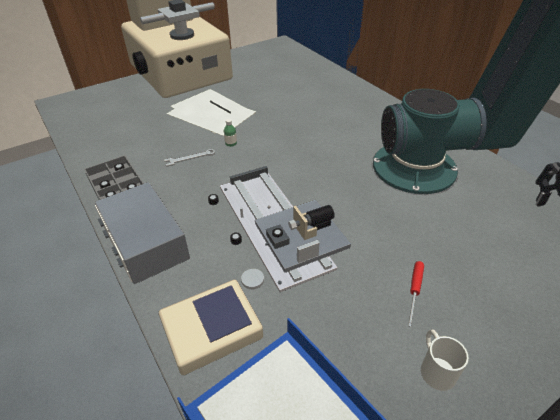

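Top view: rail about (225–356, 185–245), with the carrier at (262,222), bracket near (261,222), motor at (259,238). In the scene view the end block is near (308,250). I'll enlarge both.

```bash
python3 - <<'E'
import cv2,numpy as np
a=cv2.imread("pics/top0.png")[175:260,215:365];b=cv2.imread("pics/scene0.png")[155:295,205:365]
a=cv2.resize(a,None,fx=5,fy=5,interpolation=cv2.INTER_CUBIC);cv2.imwrite("pics/t1.png",a)
b=cv2.resize(b,None,fx=4,fy=4,interpolation=cv2.INTER_CUBIC);cv2.imwrite("pics/s1.png",b)
E
```

```text
(no output)
```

View pics/t1.png

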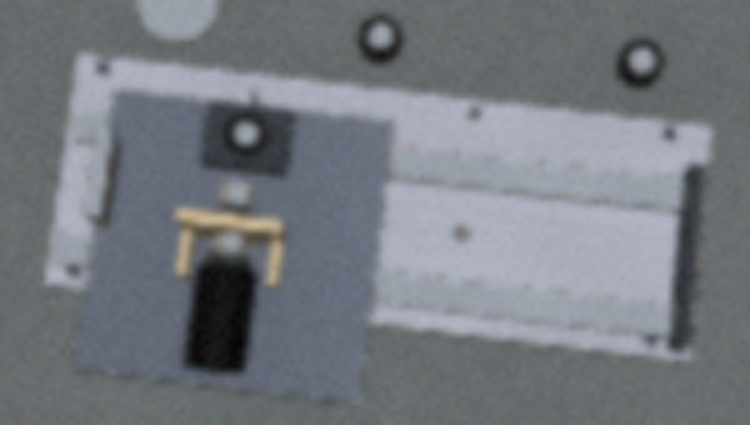

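View pics/s1.png

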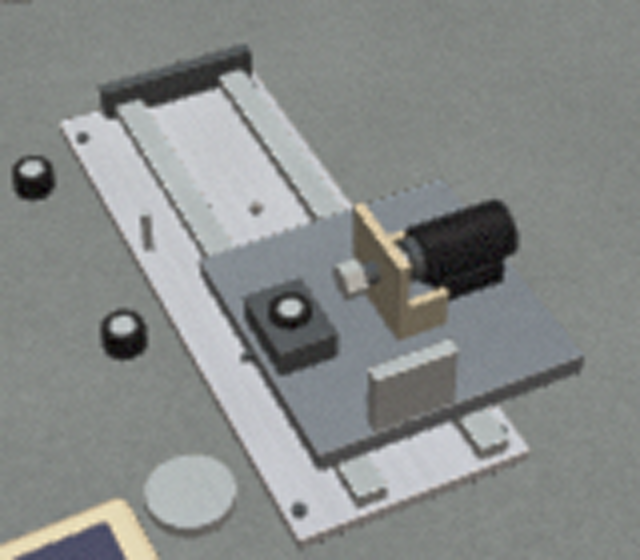

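The top crop shows the pin (474,112), disc (247,132), head (236,192), bracket top edge (175–285, 212–232) and end block (97,180). In the scene crop the pin top is (147,216), the disc (290,309), the head (350,277) and the block top edge (369,370)–(457,343).

```bash
cat >h.py <<'E'
import numpy as np,cv2
from station import arm
def ray(c,uv):
    R,t=np.array(c["R"]),np.array(c["t"]);d=R.T@np.array([(uv[0]-c["cx"])/c["fx"],(uv[1]-c["cy"])/c["fy"],1]);return -R.T@t,d/np.linalg.norm(d)
def plane(c,uv,z):
    o,d=ray(c,uv);return o+d*(z-o[2])/d[2]
def tri(rs):
    A=sum(np.eye(3)-np.outer(d,d) for o,d in rs);b=sum((np.eye(3)-np.outer(d,d))@o for o,d in rs)
    X=np.linalg.solve(A,b);return X,[float(np.linalg.norm(np.cross(X-o,d))) for o,d in rs]
E
python3 - <<'E'
from h import *
np.set_printoptions(precision=1,suppress=True)
T,S=arm.calibration("top"),arm.calibration("scene")
t=lambda u,v:((u+.5)/5-.5+215,(v+.5)/5-.5+175)
s=lambda u,v:((u+.5)/4-.5+205,(v+.5)/4-.5+155)
for n,a,b,z in(("pin",(474,112),(147,216),48),("disc",(247,132),(290,309),73),("head",(236,190),(350,277),80),("blk far",(104,142),(369,371),95),("blk near",(97,222),(457,344),95),("brk+y",(177,214),(408,270),112),("brk-y",(284,227),(357,207),112)):
    X,r=tri([ray(T,t(*a)),ray(S,s(*b))]);print(n,X,np.array(r),"planes",plane(T,t(*a),z),plane(S,s(*b),z))
P=[plane(T,t(*a),43) for a in((115,92),(393,121),(360,402),(76,372))];print(np.array(P),np.mean(P,0))
Q=[plane(S,s(*a),43) for a in((203,265),(322,462),(583,360))];print(np.array(Q))
for A in(P,):
  print([np.degrees(np.arctan2(*( (A[i]-A[j])[:2][::-1]*1))) for i,j in((0,3),(1,2))],[np.degrees(np.arctan2(-(A[i]-A[j])[0],(A[i]-A[j])[1])) for i,j in((0,1),(3,2))])
B=[plane(T,t(*a),6) for a in((78,53),(713,125),(692,358),(45,285))];print(np.array(B))
print([np.degrees(np.arctan2(-(B[i]-B[j])[0],(B[i]-B[j])[1])) for i,j in((0,1),(3,2))])
E
```

```text
pin [ 613.5 -103.8   41.8] [2. 2.] planes [ 610.4 -102.2   48. ] [617.8 -99.4  48. ]
disc [594.4  56.3  70.8] [0.6 0.6] planes [594.4  55.8  73. ] [595.1  58.6  73. ]
head [551.4  64.   83.5] [1. 1.] planes [552.8  63.5  80. ] [548.7  61.8  80. ]
blk far [589.2 149.5  90.6] [4.2 4.2] planes [585.  151.6  95. ] [594.6 149.7  95. ]
blk near [531.2 157.3  88.5] [0.2 0.2] planes [530.3 156.3  95. ] [534.9 162.1  95. ]
brk+y [531.3 101.8 110. ] [0.8 0.8] planes [531.6 101.1 112. ] [532. 104. 112.]
brk-y [522.   30.6 106.8] [0.2 0.2] planes [521.3  30.3 112. ] [525.1  35.4 112. ]
[[631.8 150.2  43. ]
 [606.4 -45.5  43. ]
 [410.  -17.7  43. ]
 [434.6 177.3  43. ]] [520.7  66.1  43. ]
[[607.6 -37.1  43. ]
 [636.3 158.7  43. ]
 [442.3 183.9  43. ]]
[np.float64(-7.823193014382965), np.float64(-8.043190518710533)] [np.float64(-7.412466108442345), np.float64(-7.187775002310847)]
[[ 670.4  181.5    6. ]
 [ 606.2 -276.4    6. ]
 [ 438.8 -252.5    6. ]
 [ 500.5  204.7    6. ]]
[np.float64(-7.974569440862052), np.float64(-7.681792882374212)]
```

```bash
cat >>h.py <<'E'
from scipy.spatial.transform import Rotation as Ro
np.set_printoptions(precision=2,suppress=True)
def go(p,yaw):
    o=arm.get_obs();R=Ro.from_euler("xyz",o["tool_rot"],degrees=True)
    G=Ro.from_euler("xyz",[180,0,yaw],degrees=True)
    print(o["time_s"],o["tcp_pos"],o["tool_rot"],o["force"],o["opening"]);print("row",R.inv().apply(np.array(p)-o["tcp_pos"]),(R.inv()*G).as_rotvec())
E
python3 -c "
from h import *
go([571,206,200],172.3)"
```

```text
0.1 [160.45 499.63 230.87] [-179.95   -0.01  162.19] [-0.01 -0.63 -0.63] 85.49280030605682
row [-480.68 -153.99   30.95] [-0.   -0.   -0.18]
```

Request:
play_rows(
  rows="-240 -77 0 0 0 -0.09 1;-481 -154 31 0 0 -0.176 1;-481 -154 31 0 0 -0.176 1;-481 -154 31 0 0 -0.176 1;-481 -154 31 0 0 -0.176 1;-481 -154 31 0 0 -0.176 1;-481 -154 31 0 0 -0.176 1;-481 -154 31 0 0 -0.176 1;-481 -154 31 0 0 -0.176 1;-481 -154 31 0 0 -0.176 1",
  squeeze=40,
)

```text
time_s: 0.93
tcp_pos: [500.0, 256.1, 205.6]
tool_rot: [-179.9, -0.0, 172.3]
force: [0.9, 1.2, -0.3]
opening: -0.0
```

Request:
play_rows(
  rows="0 0 0 0 0 0 1",
)

```text
time_s: 1.02
tcp_pos: [504.5, 252.4, 204.3]
tool_rot: [-179.9, -0.0, 172.0]
force: [-0.3, 0.0, -0.6]
opening: 0.2
```

```bash
python3 -c "
from h import *
go([571,206,200],172.3)"
```

```text
1.0167 [504.5  252.36 204.31] [-179.88   -0.02  172.01] [-0.33  0.02 -0.65] 0.19212939792624004
row [-72.3  -36.66   4.36] [-0.   -0.   -0.01]
```

Request:
play_rows(
  rows="-40 -20 4 0 0 0 1;-72 -37 4 0 0 -0.005 1;-72 -37 4 0 0 -0.005 1;-72 -37 4 0 0 -0.005 1;-72 -37 4 0 0 -0.005 1",
)

```text
time_s: 1.43
tcp_pos: [570.3, 205.7, 199.9]
tool_rot: [-179.9, -0.1, 172.3]
force: [-0.6, 0.2, 1.1]
opening: -0.1
```

```bash
python3 -c "
from h import *
c=arm.calibration('wrist');im=arm.grab_frame('wrist');cv2.imwrite('pics/w1.png',im[:,:,::-1])
print({k:np.array(v) for k,v in c.items()}); np.save('w1.npy',c,allow_pickle=True)
go([571,206,60],172.3)"
```

```text
{'fx': array(306.17), 'fy': array(306.17), 'cx': array(279.67), 'cy': array(208.34), 'R': array([[ 0.14,  0.99, -0.  ],
       [ 0.94, -0.13,  0.3 ],
       [ 0.3 , -0.04, -0.95]]), 't': array([-279.98, -541.86,  188.6 ])}
1.4833 [569.89 206.13 200.24] [-179.87   -0.06  172.32] [-0.22 -0.4  -0.1 ] 0.281331168129104
row [ -1.27   0.33 140.24] [-0. -0.  0.]
```

View pics/w1.png

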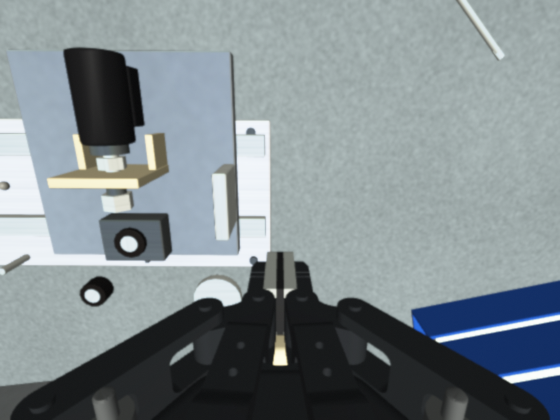

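Wrist view shows block outer bottom edge at column 238, the head at (117,201), the disc (129,243), and the station pin from foot (30,256) to top (2,270).

```bash
python3 - <<'E'
from h import *
c=np.load('w1.npy',allow_pickle=True).item()
S=arm.calibration("scene");T=arm.calibration("top")
s=lambda u,v:((u+.5)/4-.5+205,(v+.5)/4-.5+155)
t=lambda u,v:((u+.5)/5-.5+215,(v+.5)/5-.5+175)
for y in(-7,-7.7,-8.3):
  a=np.radians(y);X=np.array([np.cos(a),np.sin(a)]);Y=np.array([-np.sin(a),np.cos(a)])
  print(y)
  for n,p,z in(("plate",(232.5,53),43),("plate",(239,254),43),("baseR",(270,122),6),("baseR",(270,265),6),("baseL",(45,265.5),6),("pinfoot",(29,257),8),("pintop",(3,269),48),("head",(116,192),93),("disc",(129,243),73),("brkL",(49,180),112),("brkR",(140,182),112)):
    P=plane(c,p,z)[:2];print(n,P,"rail",np.array([P@X,P@Y]))
for n,w,b,q in(("disc",(129,243),(290,309),(247,132)),("pintop",(3,269),(147,216),(474,112)),("headtop ",(117,200),(350,277),(236,192))):
  print(n,tri([ray(c,w),ray(S,s(*b)),ray(T,t(*q))]),tri([ray(c,w),ray(S,s(*b))])[0])
E
```

```text
-7
plate [438.99 180.48] rail [413.72 232.63]
plate [632.51 151.89] rail [609.28 227.84]
baseR [502.6  203.47] rail [474.05 263.2 ]
baseR [669.37 179.02] rail [642.56 259.26]
baseL [632.88 -94.57] rail [639.69 -16.74]
pinfoot [ 618.47 -107.74] rail [626.99 -31.56]
pintop [ 613.44 -102.31] rail [621.34 -26.79]
head [538.84  70.05] rail [526.29 135.19]
disc [592.98  55.85] rail [581.75 127.7 ]
brkL [519.24  32.9 ] rail [511.36  95.93]
brkR [530.22 101.79] rail [513.86 165.65]
-7.7
plate [438.99 180.48] rail [410.85 237.67]
plate [632.51 151.89] rail [606.45 235.27]
baseR [502.6  203.47] rail [470.8  268.98]
baseR [669.37 179.02] rail [639.35 267.09]
baseL [632.88 -94.57] rail [639.85  -8.92]
pinfoot [ 618.47 -107.74] rail [627.33 -23.9 ]
pintop [ 613.44 -102.31] rail [621.62 -19.2 ]
head [538.84  70.05] rail [524.6  141.61]
disc [592.98  55.85] rail [580.15 134.79]
brkL [519.24  32.9 ] rail [510.15 102.17]
brkR [530.22 101.79] rail [511.8  171.91]
-8.3
plate [438.99 180.48] rail [408.34 241.96]
plate [632.51 151.89] rail [603.96 241.6 ]
baseR [502.6  203.47] rail [467.96 273.89]
baseR [669.37 179.02] rail [636.51 273.77]
baseL [632.88 -94.57] rail [639.91  -2.22]
pinfoot [ 618.47 -107.74] rail [627.54 -17.33]
pintop [ 613.44 -102.31] rail [621.79 -12.69]
head [538.84  70.05] rail [523.09 147.1 ]
disc [592.98  55.85] rail [578.7  140.86]
brkL [519.24  32.9 ] rail [509.05 107.51]
brkR [530.22 101.79] rail [509.97 177.26]
disc (array([594.07,  55.8 ,  71.02]), [1.1026305096328817, 0.9755682763861504, 0.7673057597725852]) [593.63  55.23  70.23]
pintop (array([ 613.8 , -103.66,   44.35]), [1.8551840068214822, 2.032658136550287, 2.7735811224026565]) [ 615.09 -105.62   43.34]
headtop  (array([549.56,  63.05,  82.1 ]), [1.6771269704493634, 0.4412006744975189, 1.4686211078625793]) [548.45  61.2   79.59]
```

Request:
play_rows(
  rows="0 0 40 0 0 0.004 1;0 0 80 0 0 0.007 1;0 0 115 0 0 0.007 1;0 0 138 0 0 0.007 1;0 0 138 0 0 0.007 1;0 0 138 0 0 0.007 1;0 0 138 0 0 0.007 1",
)

```text
time_s: 2.07
tcp_pos: [570.1, 206.6, 64.2]
tool_rot: [-179.9, 0.0, 172.0]
force: [0.2, -0.3, 0.3]
opening: -0.1
```

Request:
play_rows(
  rows="0 -10 0 0 0 0 1;0 -18 0 0 0 0 1;0 -23 0 0 0 0 1;0 -27 0 0 0 0 1;0 -31 0 0 0 0 1;0 -35 0 0 0 0 1;0 -40 0 0 0 0 1;0 -45 0 0 0 0 1;0 -50 0 0 0 0 1;0 -55 0 0 0 0 1",
)

```text
time_s: 2.9
tcp_pos: [562.5, 151.7, 64.3]
tool_rot: [-179.9, 0.1, 172.0]
force: [1.0, 2.1, 0.8]
opening: -0.6
```

Request:
play_rows(
  rows="0 -9 0 0 0 0 1;0 -18 0 0 0 0 1;0 -28 0 0 0 0 1;0 -38 0 0 0 0 1;0 -48 0 0 0 0 1;0 -58 0 0 0 0 1;0 -68 0 0 0 0 1;0 -78 0 0 0 0 1;0 -86 0 0 0 0 1;0 -92 0 0 0 0 1",
)

```text
time_s: 3.73
tcp_pos: [549.4, 59.5, 64.4]
tool_rot: [-179.9, 0.0, 171.9]
force: [1.3, 2.6, -1.0]
opening: -0.0
```

Request:
play_rows(
  rows="0 -3 0 0 0 0 1;0 -6 0 0 0 0 1;0 -9 0 0 0 0 1;0 -11 0 0 0 0 1;0 -13 0 0 0 0 1;0 -15 0 0 0 0 1;0 -17 0 0 0 0 1",
)

```text
time_s: 4.32
tcp_pos: [547.0, 42.7, 64.4]
tool_rot: [-179.9, 0.0, 172.0]
force: [1.4, 1.0, 0.6]
opening: -0.1
```

```bash
python3 -c "
from h import *
for n in ('top','scene'): cv2.imwrite('pics/%s2.png'%n,arm.grab_frame(n)[:,:,::-1])
c=arm.calibration('wrist');im=arm.grab_frame('wrist');cv2.imwrite('pics/w2.png',im[:,:,::-1]);np.save('w2.npy',c,allow_pickle=True)
a=cv2.imread('pics/top2.png')[175:260,215:365]
b=cv2.imread('pics/scene2.png')[155:295,205:365]
cv2.imwrite('pics/c2.png',np.vstack([cv2.resize(im[80:420,0:560,::-1],(560,340)),np.hstack([cv2.resize(a,(300,250),interpolation=2)[:, :],cv2.resize(b,(260,250),interpolation=2)])]))
go([571,206,60],171.9)"
```

```text
4.4667 [546.85  42.5   64.37] [-179.89    0.04  171.92] [-0.38  1.3   0.3 ] 0.21793097744000464
row [ -0.94 165.28   4.05] [-0.  0.  0.]
```

View pics/c2.png

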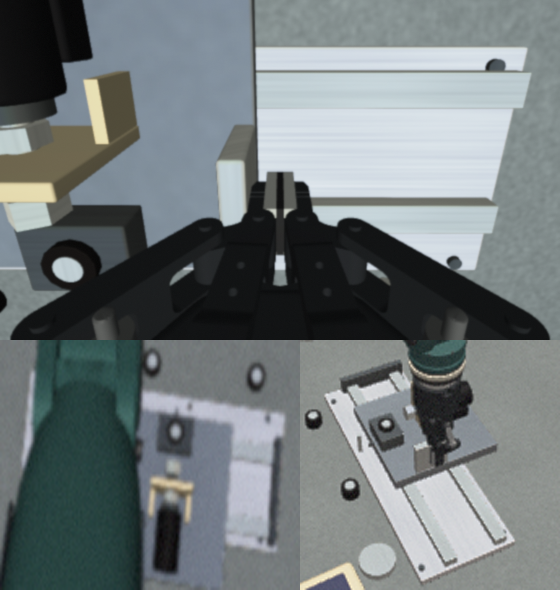

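Contact is good: the block is at column ~235 against the fingers, with the pin still ahead. About 21 mm remains by estimate, so I'll creep.

Request:
play_rows(
  rows="0 -2 0 0 0 0 1;0 -4 0 0 0 0 1;0 -6 0 0 0 0 1;0 -8 0 0 0 0 1",
)

```text
time_s: 4.8
tcp_pos: [545.7, 34.4, 64.4]
tool_rot: [-179.9, 0.0, 171.9]
force: [-0.1, 1.1, -0.3]
opening: 0.0
```

Request:
play_rows(
  rows="0 -1.5 0 0 0 0 1;0 -3 0 0 0 0 1",
)

```text
time_s: 4.97
tcp_pos: [545.3, 31.4, 64.4]
tool_rot: [-179.9, 0.0, 171.9]
force: [0.4, 7.5, 0.3]
opening: -0.2
```

Request:
play_rows(
  rows="0 -1.5 0 0 0 0 1;0 -3 0 0 0 0 1",
)

```text
time_s: 5.13
tcp_pos: [545.1, 30.4, 64.5]
tool_rot: [179.8, 0.0, 172.0]
force: [4.1, 27.0, 0.5]
opening: -0.2
```

Request:
play_rows(
  rows="0 -1 0 0 0 0 1;0 -2 0 0 0 0 1",
)

```text
time_s: 5.3
tcp_pos: [545.0, 30.1, 64.5]
tool_rot: [179.5, 0.0, 172.1]
force: [3.8, 22.6, 0.1]
opening: 0.1
```

Request:
play_rows(
  rows="0 -1 0 0 0 0 1;0 -2 0 0 0 0 1;0 -2 0 0 0 0 1",
)

```text
time_s: 5.55
tcp_pos: [545.0, 30.1, 64.6]
tool_rot: [179.3, 0.1, 172.1]
force: [2.9, 19.8, -0.1]
opening: 0.1
```

```bash
python3 -c "
from h import *
go([571,206,60],171.9)
o=arm.get_obs();print(o['ft_torque'])
im=arm.grab_frame('scene');cv2.imwrite('pics/s3.png',cv2.resize(im[150:290,220:360,::-1],None,fx=4,fy=4,interpolation=2))
go([571,206,60],171.9)"
```

```text
5.55 [545.02  30.14  64.57] [179.25   0.06 172.14] [ 2.94 19.76 -0.09] 0.132815476059623
row [ -1.7  177.69   6.88] [0.01 0.   0.  ]
[ 3.34 -0.56 -0.03]
5.6 [545.02  30.16  64.57] [179.26   0.06 172.14] [ 3.9  19.02  0.58] -0.45447695337623467
row [ -1.7  177.67   6.86] [0.01 0.   0.  ]
```

View pics/s3.png

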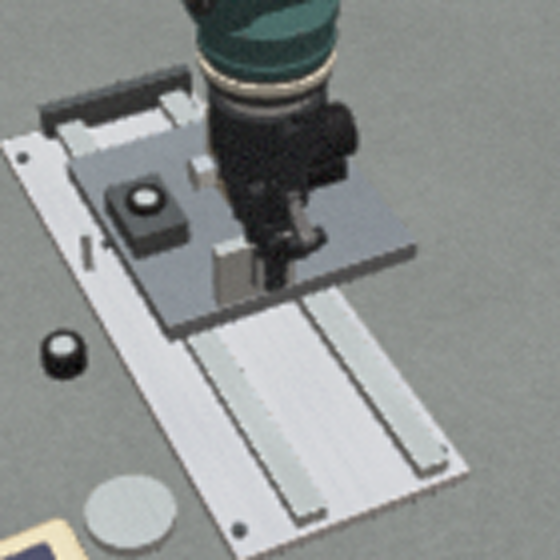

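Request:
play_rows(
  rows="0 -2 0 0 0 0 1;0 -2.5 0 0 0 0 1;0 -2.5 0 0 0 0 1",
)

```text
time_s: 5.85
tcp_pos: [545.0, 30.1, 64.7]
tool_rot: [178.9, 0.1, 172.2]
force: [2.5, 22.4, -1.0]
opening: 0.2
```

```bash
python3 -c "
from h import *
o=arm.get_obs();print(o['ft_torque'],o['force'],o['tau'])
c=arm.calibration('wrist');im=arm.grab_frame('wrist');cv2.imwrite('pics/w3.png',im[:,:,::-1]);np.save('w3.npy',c,allow_pickle=True)
go([571,206,60],171.9)"
```

```text
[ 4.02 -0.65 -0.02] [ 2.54 22.45 -0.96] [-12.29 -70.42  31.87   0.45  -5.75  -0.04]
5.9 [545.    30.09  64.67] [178.94   0.07 172.24] [ 4.04 22.49  0.5 ] -0.3779658440479477
row [ -2.   177.69   7.96] [0.02 0.   0.01]
```

View pics/w3.png

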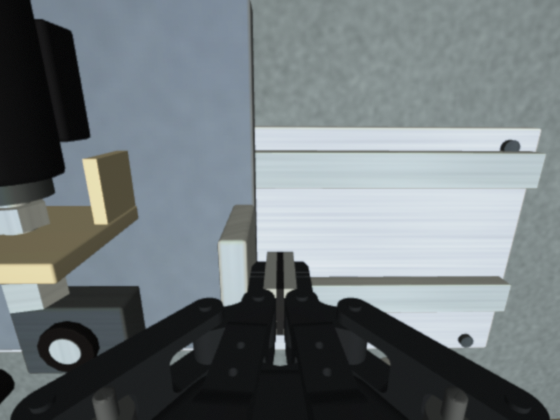

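```bash
python3 - <<'E'
from h import *
a=np.radians(-8.2);X=np.array([np.cos(a),np.sin(a)]);Y=np.array([-np.sin(a),np.cos(a)])
c=np.load('w3.npy',allow_pickle=True).item()
for n,p,z in(("plate",(250,5),43),("plate",(254,110),43),("baseR",(540,129),6),("baseR",(489,347),6),("blk",(221,238),95),("blk",(236,205),95),("disc",(65,350),73),("brk",(55,279),112)):
    P=plane(c,p,z)[:2];print(n,P,"rail",np.array([P@X,P@Y]))
S=arm.calibration("scene")
s=lambda u,v:((u+.5)/4-.5+220,(v+.5)/4-.5+150)
for n,p,z in(("disc",(147,198),73),("pt",(105,243),40),("pin",(88,238),48),("pl",(172,335),43),("pl",(415,247),43),("base",(242,560),6),("base",(468,470),6)):
    P=plane(S,s(*p),z)[:2];print(n,P,"rail",np.array([P@X,P@Y]))
E
```

```text
plate [419.98  33.04] rail [410.98  92.61]
plate [465.96  27.41] rail [457.28  93.59]
baseR [502.22 206.31] rail [467.66 275.83]
baseR [674.01 185.74] rail [640.62 279.98]
blk [512.2    9.89] rail [505.56  82.84]
blk [499.63  18.17] rail [491.93  89.24]
disc [572.25 -89.44] rail [579.16  -6.9 ]
brk [512.29 -45.56] rail [513.55  27.98]
disc [573.31 -85.88] rail [579.7   -3.24]
pt [606.75 -93.26] rail [613.85  -5.77]
pin [618.21 -97.13] rail [625.74  -7.96]
pl [616.2   16.48] rail [607.55 104.2 ]
pl [422.91  39.76] rail [412.92  99.67]
base [665.46 179.11] rail [633.11 272.19]
base [500.21 201.81] rail [466.31 271.1 ]
```

Request:
play_rows(
  rows="0 -3 0 0.016 0 0 1;0 -3.5 0 0.016 0 0 1;0 -4 0 0.016 0 0 1",
)

```text
time_s: 6.15
tcp_pos: [544.8, 28.9, 64.6]
tool_rot: [179.5, 0.1, 172.4]
force: [4.0, 18.2, -3.4]
opening: -0.1
```

Request:
play_rows(
  rows="0 -3 0 0.01 0 0 1;0 -3.5 0 0.01 0 0 1",
)

```text
time_s: 6.32
tcp_pos: [544.4, 26.7, 64.4]
tool_rot: [179.9, 0.1, 172.4]
force: [1.8, 9.6, -3.4]
opening: 0.2
```

Request:
play_rows(
  rows="0 -2.5 0 0.007 0 0 1;0 -3 0 0.007 0 0 1",
)

```text
time_s: 6.48
tcp_pos: [544.1, 24.0, 64.3]
tool_rot: [-179.7, 0.1, 172.5]
force: [1.5, 3.2, -1.1]
opening: -0.1
```

Request:
play_rows(
  rows="0 0 0 0 0 0 1",
)

```text
time_s: 6.57
tcp_pos: [544.1, 23.9, 64.3]
tool_rot: [-179.7, 0.1, 172.5]
force: [-0.0, -0.6, -0.3]
opening: -0.1
```

Request:
play_rows(
  rows="0 -1 0 0 0 0 1;0 -1 0 0 0 0 1",
)

```text
time_s: 6.73
tcp_pos: [543.8, 22.7, 64.3]
tool_rot: [-179.7, 0.1, 172.5]
force: [-0.4, -0.3, -0.7]
opening: 0.5
```

Request:
play_rows(
  rows="0 8 0 0 0 0.01 1;0 15 -10 0 0 0.01 1;0 15 -50 0 0 0.01 1;0 15 -90 0 0 0.01 1;0 -10 -125 0 0 0.01 0.5;0 -50 -136 0 0 0.01 0;6 -90 -136 0 0 0.01 0;6 -114 -136 0 0 0.01 0;6 -114 -136 0 0 0.01 0;6 -114 -136 0 0 0.01 0",
)

```text
time_s: 7.57
tcp_pos: [522.7, -89.6, 201.1]
tool_rot: [-179.6, 0.1, 171.7]
force: [0.2, 0.4, 0.8]
opening: 72.4
```

```bash
python3 -c "
from h import *
c=arm.calibration('wrist');im=arm.grab_frame('wrist');cv2.imwrite('pics/w4.png',im[:,:,::-1]);np.save('w4.npy',c,allow_pickle=True)
go([526.3,-92,200],171.8)"
```

```text
7.6167 [522.8  -88.64 200.97] [-179.66    0.06  171.81] [-0.5  -0.25  0.75] 78.91453769557872
row [-3.94 -2.82  0.99] [-0.01  0.    0.  ]
```

View pics/w4.png

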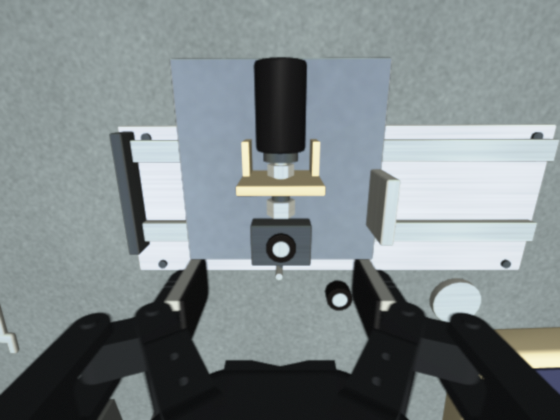

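View: pin (279,275) level with disc (281,248), so the carrier sits in the station. Head at about (281,208), bracket edge columns 237–325.

```bash
python3 - <<'E'
from h import *
a=np.radians(-8.2);X=np.array([np.cos(a),np.sin(a)]);Y=np.array([-np.sin(a),np.cos(a)])
c=np.load('w4.npy',allow_pickle=True).item()
im=cv2.imread('pics/w4.png');print(c['fx'],-np.array(c['R']).T@c['t'])
print(im[192:224:1,281].tolist())
print(im[206,262:302].tolist())
for n,p,z in(("headL",(270,206),86),("headR",(294,206),86),("disc",(281.5,249),73),("brkL",(237,185),112),("brkR",(325,185),112),("pin",(279,278),48),("plR",(372,258),43),("plT",(172,59),43),("plT",(389,58),43),("plL",(189,258),43),("baseR",(556,126),6),("baseL",(119,127),6),("baseLb",(140,269),6),("baseRb",(519,268),6)):
    P=plane(c,p,z)[:2];print(n,P,"rail",np.array([P@X,P@Y]))
E
```

```text
306.1673021158219 [445.93 -78.24 343.39]
[[203, 238, 244], [199, 236, 242], [191, 230, 237], [164, 200, 211], [121, 131, 131], [104, 98, 89], [103, 96, 86], [103, 96, 86], [104, 96, 87], [108, 103, 95], [136, 134, 126], [189, 184, 173], [225, 217, 204], [231, 226, 212], [232, 227, 213], [231, 226, 212], [230, 225, 211], [231, 225, 212], [231, 226, 213], [230, 224, 211], [228, 223, 209], [229, 224, 210], [231, 226, 213], [231, 227, 214], [230, 226, 213], [223, 216, 202], [179, 173, 160], [92, 90, 84], [47, 48, 46], [45, 45, 44], [44, 45, 43], [46, 48, 45]]
[[171, 157, 143], [171, 157, 142], [171, 158, 143], [169, 158, 144], [165, 161, 151], [159, 164, 160], [155, 165, 163], [155, 165, 164], [154, 165, 163], [156, 166, 165], [163, 172, 168], [191, 193, 185], [223, 217, 205], [231, 226, 212], [231, 227, 213], [232, 227, 214], [232, 227, 214], [232, 227, 213], [232, 227, 213], [232, 227, 213], [232, 227, 213], [232, 227, 213], [232, 227, 214], [232, 227, 213], [232, 227, 213], [228, 222, 209], [202, 201, 192], [172, 178, 174], [159, 169, 167], [157, 166, 166], [156, 166, 166], [157, 166, 165], [159, 163, 159], [164, 157, 146], [168, 155, 141], [169, 155, 140], [169, 156, 141], [170, 156, 141], [170, 156, 141], [170, 156, 141]]
headL [523.55 -99.72] rail [532.42 -24.03]
headR [526.58 -78.82] rail [532.44  -2.91]
disc [572.13 -96.52] rail [580.04 -13.93]
brkL [ 495.21 -120.24] rail [507.3  -48.38]
brkR [505.  -52.8] rail [507.37  19.77]
pin [ 617.75 -105.88] rail [626.54 -16.69]
plR [610.66  -2.99] rail [604.85  84.14]
plT [ 388.2 -168.7] rail [ 408.29 -111.61]
plT [415.59  22.66] rail [408.11  81.7 ]
plL [ 582.43 -199.71] rail [ 604.96 -114.59]
baseR [503.37 207.41] rail [468.64 277.08]
baseL [ 437.14 -252.6 ] rail [ 468.7  -187.67]
baseLb [ 605.33 -278.37] rail [ 638.84 -189.19]
baseRb [670.15 183.75] rail [637.09 277.45]
```

```bash
python3 - <<'E'
from h import *
a=np.radians(-8.2);X=np.array([np.cos(a),np.sin(a)]);Y=np.array([-np.sin(a),np.cos(a)])
c=np.load('w4.npy',allow_pickle=True).item()
for n,p,z in(("h0",(280.5,202.7),91),("h1",(280.5,218),91),("brkback",(281,195),112)):
    P=plane(c,p,z)[:2];print(n,P,"rail",np.array([P@X,P@Y]))
w=534*X-14.4*Y;print(w);go([*w,61],171.8)
E
```

```text
h0 [520.4  -89.91] rail [527.91 -14.76]
h1 [534.21 -91.92] rail [541.86 -14.79]
brkback [508.04 -87.64] rail [515.35 -14.29]
[526.49 -90.42]
7.6167 [522.8  -88.64 200.97] [-179.66    0.06  171.81] [-0.5  -0.25  0.75] 78.91453769557872
row [ -3.75  -0.39 139.98] [-0.01  0.    0.  ]
```

Request:
play_rows(
  rows="-4 -0.5 0 -0.006 0 0 0;-4.3 -0.5 25 -0.006 0 0 0;-4.3 -0.5 50 -0.006 0 0 0;-4.3 -0.5 70 -0.006 0 0 0;-4.3 -0.5 85 -0.006 0 0 0;-4.3 -0.5 85 -0.006 0 0 0;-4.3 -0.5 85 -0.006 0 0 0",
)

```text
time_s: 8.2
tcp_pos: [527.0, -89.4, 115.8]
tool_rot: [180.0, -0.0, 171.9]
force: [0.8, 0.8, 0.0]
opening: 85.2
```

```bash
python3 -c "
from h import *
go([527,-90.6,61],171.8)"
```

```text
8.2 [527.03 -89.37 115.82] [179.98  -0.01 171.87] [0.82 0.75 0.04] 85.23969741316726
row [-0.15 -1.25 54.82] [ 0. -0.  0.]
```

Request:
play_rows(
  rows="0 -1.2 12 0 0 0 0;0 -1.2 24 0 0 0 0;0 -1.2 36 0 0 0 0;0 -1.2 46 0 0 0 0;0 -1.2 52 0 0 0 0;0 -1.2 55 0 0 0 0;0 -1.2 55 0 0 0 0;0 -1.2 55 0 0 0 0",
)

```text
time_s: 8.87
tcp_pos: [527.4, -90.5, 61.6]
tool_rot: [180.0, 0.0, 171.9]
force: [-1.2, 0.4, 0.4]
opening: 85.8
```

```bash
python3 -c "
from h import *
go([527,-90.6,61],171.8)
c=arm.calibration('wrist');im=arm.grab_frame('wrist');cv2.imwrite('pics/w5.png',im[:,:,::-1]);np.save('w5.npy',c,allow_pickle=True)"
```

```text
8.8667 [527.36 -90.54  61.56] [179.98   0.05 171.88] [-1.21  0.41  0.41] 85.84795104185845
row [ 0.35 -0.11  0.56] [0. 0. 0.]
```

View pics/w5.png

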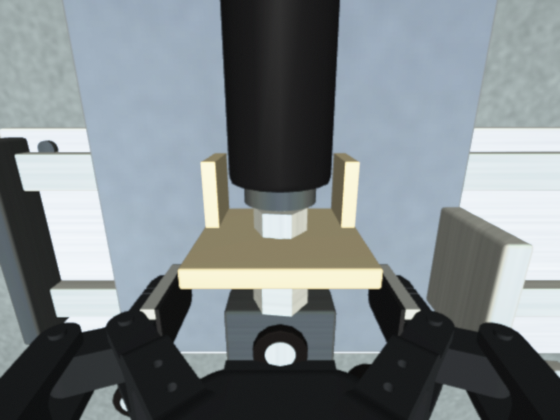

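Fingers (inner faces ~160 and ~400) straddle the head (254–307, centre 281). Flats should be upright at about 12 s, so I'll pre-close partway and wait for that.

Request:
play_rows(
  rows="0 0 0 0 0 0 0.2;0 0 0 0 0 0 0.4;0 0 0 0 0 0 0.5;0 0 0 0 0 0 0.55;0 0 0 0 0 0 0.55;0 0 0 0 0 0 0.55;0 0 0 0 0 0 0.55;0 0 0 0 0 0 0.55;0 0 0 0 0 0 0.55;0 0 0 0 0 0 0.55",
  squeeze=60,
)

```text
time_s: 9.75
tcp_pos: [527.3, -90.6, 61.6]
tool_rot: [180.0, 0.0, 171.9]
force: [0.3, 0.1, 0.1]
opening: 38.4
```

Request:
play_rows(
  rows="0 0 0.5 0 0 0 0.55;0 0 0.5 0 0 0 0.55;0 0 0.5 0 0 0 0.55;0 0 0.5 0 0 0 0.55;0 0 0.5 0 0 0 0.55;0 0 0.5 0 0 0 0.55;0 0 0.5 0 0 0 0.55;0 0 0.5 0 0 0 0.55;0 0 0.5 0 0 0 0.55;0 0 0.5 0 0 0 0.55",
)

```text
time_s: 10.58
tcp_pos: [527.3, -90.6, 61.1]
tool_rot: [180.0, 0.0, 171.9]
force: [0.5, -0.1, 0.1]
opening: 38.5
```

```bash
python3 -c "
from h import *
im=arm.grab_frame('wrist');c5=cv2.imread('pics/w5.png')
cv2.imwrite('pics/w6.png',np.hstack([cv2.resize(x[270:330,220:340],None,fx=3,fy=3) for x in(c5,im[:,:,::-1])]))
go([527,-90.6,61],171.8)"
```

```text
10.6333 [527.31 -90.57  61.05] [179.99   0.04 171.87] [ 0.43 -1.01  0.04] 38.96883382607228
row [ 0.3  -0.07  0.05] [0. 0. 0.]
```

View pics/w6.png

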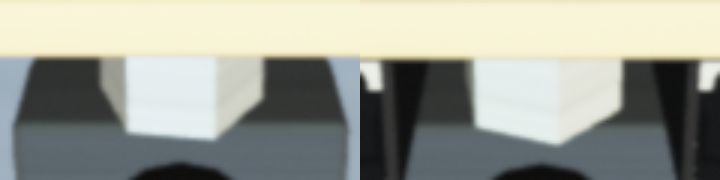

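The head now shows two nearly equal faces (475–557 and 557–623), about 0.1 rad from flats upright. Next: wait 7 rows, then close.

Request:
play_rows(
  rows="0 0 0 0 0 0 0.55;0 0 0 0 0 0 0.55;0 0 0 0 0 0 0.55;0 0 0 0 0 0 0.55;0 0 0 0 0 0 0.6;0 0 0 0 0 0 0.65;0 0 0 0 0 0 0.7;0 0 0 0 0 0 1;0 0 0 0 0 0 1;0 0 0 0 0 0 1",
  squeeze=60,
)

```text
time_s: 11.47
tcp_pos: [527.3, -91.2, 61.3]
tool_rot: [-179.9, 0.1, 171.9]
force: [-2.9, -5.8, 4.6]
opening: 20.5
```

Request:
play_rows(
  rows="0 0 0 0 0 0 1;0 0 0 0 0 0 1;0 0 0 0 0 0 1;0 0 0 0 0 0 1;0 0 0 0 0 0 1;0 0 0 0 0 0 1",
)

```text
time_s: 11.97
tcp_pos: [527.2, -91.4, 61.3]
tool_rot: [-179.9, 0.1, 171.8]
force: [-2.2, -4.8, 2.8]
opening: 21.1
```

```bash
cat >k.py <<'E'
from h import *
import sys
im=arm.grab_frame('wrist')[:,:,::-1];cv2.imwrite(sys.argv[1],im)
go([527,-90.6,61],171.8)
E
python3 k.py pics/w7.png
```

```text
12.0167 [527.25 -91.41  61.3 ] [-179.9     0.05  171.84] [-2.95 -4.79  1.78] 20.80837332172968
row [0.37 0.77 0.3 ] [-0.  0.  0.]
```

Request:
play_rows(
  rows="0 0 0 0 0 0 1;0 0 0 0 0 0 1;0 0 0 0 0 0 1;0 0 0 0 0 0 1;0 0 0 0 0 0 1;0 0 0 0 0 0 1;0 0 0 0 0 0 1;0 0 0 0 0 0 1;0 0 0 0 0 0 1;0 0 0 0 0 0 1",
)

```text
time_s: 12.85
tcp_pos: [527.2, -91.4, 61.3]
tool_rot: [-179.9, 0.1, 171.8]
force: [-1.5, -4.0, 1.4]
opening: 20.7
```

```bash
python3 k.py pics/w8.png; python3 -c "
import cv2,numpy as np
from h import arm
a,b=[cv2.imread('pics/w%d.png'%i) for i in(7,8)]
d=cv2.absdiff(a,b)[285:325,240:322];print(d.mean(),d.max())
for r in(292,300,308):print(b[r,245:315,1].tolist())
t=arm.grab_frame('top')[:,:,::-1]
print('top diff px',(cv2.absdiff(t,cv2.imread('pics/top0.png')).max(2)>40).sum())
v=np.hstack([cv2.resize(x[200:340,180:380],(400,280)) for x in(a,b)])
cv2.imwrite('pics/fin.png',np.vstack([v,cv2.resize(t[150:262,90:450],(800,249),interpolation=2)]))"
```

```text
12.9 [527.26 -91.44  61.33] [-179.9     0.05  171.84] [-1.57 -4.19  2.21] 21.263239334810788
row [0.37 0.8  0.32] [-0.  0.  0.]
0.42073170731707316 17
[211, 233, 238, 232, 186, 109, 65, 53, 40, 32, 108, 209, 234, 236, 236, 236, 237, 237, 237, 237, 238, 237, 238, 238, 238, 238, 239, 238, 239, 238, 238, 238, 238, 238, 238, 237, 237, 235, 234, 234, 235, 235, 236, 236, 236, 236, 236, 236, 236, 235, 235, 234, 234, 234, 233, 233, 233, 228, 185, 101, 38, 35, 50, 57, 85, 162, 225, 236, 235, 221]
[26, 25, 26, 27, 34, 49, 56, 55, 45, 33, 78, 171, 223, 233, 234, 234, 235, 235, 235, 236, 236, 236, 237, 237, 237, 237, 237, 237, 237, 237, 237, 237, 237, 237, 237, 237, 237, 235, 233, 234, 234, 234, 234, 234, 234, 234, 233, 233, 233, 232, 232, 231, 231, 232, 232, 233, 233, 225, 163, 77, 32, 40, 53, 55, 52, 39, 29, 27, 26, 25]
[24, 23, 24, 22, 29, 48, 55, 56, 51, 34, 58, 147, 222, 237, 239, 238, 238, 238, 238, 238, 238, 238, 238, 238, 238, 238, 239, 239, 239, 238, 238, 238, 237, 237, 237, 236, 235, 234, 234, 234, 235, 235, 236, 236, 236, 236, 236, 236, 236, 236, 236, 235, 235, 235, 234, 232, 225, 201, 127, 51, 30, 47, 55, 56, 52, 33, 22, 22, 21, 23]
top diff px 34715
```

View pics/fin.png

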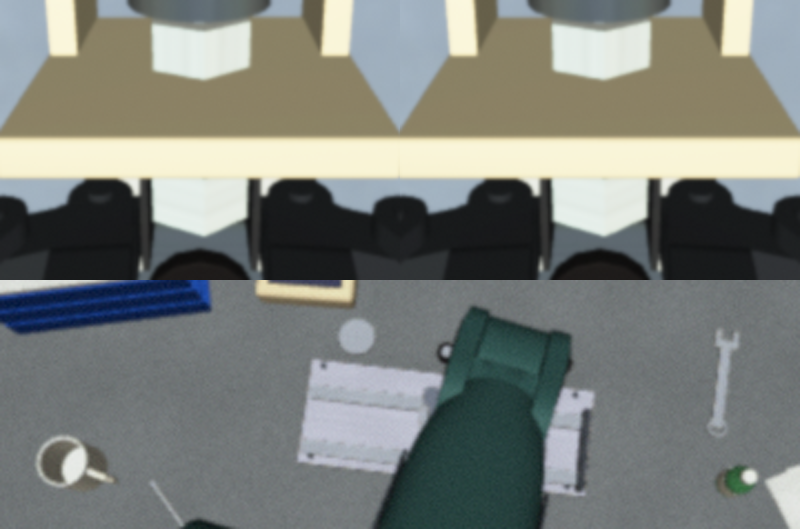

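Head is held squarely on its flats and didn't change over about 0.9 s. I'll relieve the small 4 N side load, then re-check.

Request:
play_rows(
  rows="0 -0.2 0 0 0 0 1;0 -0.4 0 0 0 0 1;0 -0.4 0 0 0 0 1;0 -0.4 0 0 0 0 1;0 -0.4 0 0 0 0 1;0 -0.4 0 0 0 0 1;0 -0.4 0 0 0 0 1;0 -0.4 0 0 0 0 1;0 -0.4 0 0 0 0 1;0 -0.4 0 0 0 0 1",
)

```text
time_s: 13.78
tcp_pos: [527.2, -91.8, 61.3]
tool_rot: [-179.9, 0.0, 171.8]
force: [-2.3, 0.3, 2.6]
opening: 20.9
```

```bash
python3 k.py pics/w9.png; python3 -c "
import cv2
a,b=[cv2.imread('pics/w%d.png'%i) for i in(8,9)]
d=cv2.absdiff(a,b);print(d[285:325,240:322].mean(),d[130:190].mean())
g=cv2.cvtColor(b,6);_,m=cv2.threshold(g,200,255,0)
z=cv2.imread('pics/w7.png');c=cv2.absdiff(z,b)[285:325,240:322];print(c.mean(),c.max())"
```

```text
13.8333 [527.17 -91.81  61.29] [-179.9     0.05  171.85] [-1.47  0.01  1.82] 20.884985483680747
row [0.34 1.17 0.29] [-0.  0.  0.]
0.520630081300813 0.8241765873015873
0.5511178861788618 25
```

Side load is now about 0 N and the head still isn't turning. Handing in.

```bash
python3 -c "
from station import arm
print(arm.finish_job())"
```

```text
the job is handed in; nothing more can be done
None
```

I pushed the carrier into its station, then gripped the hidden hex head and held it still. I handed in at 13.8 s with the grip still on.

**Carrier:** I pushed on the end block with the fingers shut. The push force rose to about 27 N at the detent and then dropped to zero, so the carrier had snapped ahead of the fingers. That peak was above the 14 N detent plus friction given in the text. The wrist picture then showed the pin level with the specimen disc to about 3 mm. My earlier station estimates from the separate cameras differed by several millimetres, so I relied on the snap and that picture.

**Bolt head:** I waited until the flats stood nearly upright and closed at 60 N. The opening read about 21 mm, against 22 mm nominal. The head showed no visible turn over about 1.8 s of wrist pictures. I then shifted the arm 0.4 mm to relieve a 4–5 N side load; the last reading along the rail was about 0 N.

**Not checked:** With the arm in the way, I did not confirm every bench item after the grip. The test disc, spanner, bottle and mug looked unmoved in the last top picture. The two mounts were largely or fully hidden, and only the screwdriver's tip was in the crop. I saw no unexpected contact forces. I also did not look at the pin again after gripping.

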